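Set up the covered bench balance for its weight check

ROBOT

A 6-joint arm with a two-finger parallel gripper is mounted at the origin on a cart in front of the work surface, level with it; the furniture and walls round the work are solid. World frame = base frame: x ahead of the robot, y to its left, z up, the work surface at z = 0. Lengths are in mm, angles in rad, forces in N, time in s.
With the tool pointing down it reaches from about 275 to 750 mm from the base axis. Payload 10.2 kg.
Tool frame: the origin (TCP) lies midway between the tips of the shut fingers; the grasp point (between the pads) lies arm.grasp_offset behind it (arm.grasp_offset is the distance from the TCP to the grasp point, in mm); z points along the fingers, y is the line along which they close (so a half turn about z gives the same grasp; the last joint's range is limited). The gripper opens to 85 mm and grips with 20 to 120 N. Pads are 22 mm wide; open, the fingers measure 114 mm over their backs; the gripper's body (76 mm by 85 mm) begins 54 mm behind the grasp point. The pads swing forward as they close: fully open they stand 13 mm farther back than shut.
Start: joints at [-1.434, 0.313, 1.498, -0, 1.331, -0.223], TCP at [184.833, -491.394, 231.294] pointing down, gripper open.
Joint ranges: [-2.94, 2.94], [-0.97, 2.17], [0.19, 2.56], [-1.23, 4.37], [0.02, 3.11], [-2.88, 2.88]. Speed limits (rad/s): [2.39, 2.39, 3.01, 3.14, 3.14, 3.14].

INTERFACE

Orientations are given as a rotation vector (axis times angle).
In Python, from station import arm gives the robot as it stands.
- The arm moves only by the tool drive_tool, never from a script. Its argument "plan" is text: rows parted by semicolons, each of 7 numbers parted by spaces: the shift along the tool's x, y, z in mm, then the turn, a rotation vector about the tool's x, y, z in degrees, then the closure, from -1 (fully open) to 1 (shut). A call has 1 to 8 rows; each row shifts and turns the commanded pose from where the row before left it, along the tool's axes as they then stand; what a row does not reach is not made up. A row lasts 1/12 s, in which the tool goes at most 41.7 mm and 7.16 degrees, less where a joint would pass 70% of its speed; a pose out of reach is approached as far as the arm can. A call is refused whole if a number of a shift passes 41.7 or a number of a turn 7.16, either way. A call with a gripper value outside its range is refused whole. The fingers move at their own pace and stop on an object; "squeeze" is the grip in N (left out, the last holds). Time passes only in rows, so rows that do not move let the fingers close. It gives the time, the measured TCP pose, the force, the opening and the grip force at its end, in the units of the state.
- arm.sense(): the state, without advancing time (a new reading comes with each control period).
- arm.camera(name): name is "scene" or "top" or "wrist"; returns the picture (420x560x3 uint8, red, green, blue); there is no depth.
- arm.camera_params(name): a dict with "mtx" (3x3 intrinsics, pixels), "dist_coeffs" ([k1, k2, p1, p2, k3] as OpenCV has them; the pictures are not rectified), "pose" (4x4, takes a point from camera to world coordinates); the wrist camera has in their place "T_tool_cam" (4x4, takes a point from camera to tool coordinates, whose origin is the TCP and whose axes are the flange's). Camera axes: x right, y down, z forward; pixel columns grow to the right and rows downward; lengths in mm; the calibration is good to about 2 mm. A picture is of the moment at which its call begins: read the wrist's pose just before it. camera_params takes no time and is no camera call.
- arm.sign_off(): hands the job in; it is judged then, once.
The state is a dict: "time": time; "q": joint angles; "joint_velocities": joint speeds; "joint_efforts": joint torques, N m; "tcp_pos": TCP position; "ee_rot": TCP orientation; "force": force on the tool from outside, world axes, zero at the start; "wrist_torque": the same for the moment, N m; "width": opening from 0.0 (shut) to 1.0 (fully open); "gripper_force": force on a finger pad.
Only numpy, scipy, OpenCV 4.12 (cv2) and the standard library are available. Lean on these libraries where they do the work, as an engineer would, in place of code of your own. Each camera call takes 0.05 s, during which the arm holds its last target. There are 200 camera calls.

TASK

Get the bench balance ready for its check: take the brass check weight off the dust cover and stand it on the free bench, then lift the cover open and ease it back until it rests on its stop, without letting it slam. Press the three keys under it fully down one at a time, first the round key, then the square key, then the long narrow bar key, and finally set the check weight gently upright on the round pan, wholly on it. Leave the cover open, and do not drop or tip the weight or disturb the small weight, the wash bottle and the readout box round the balance.

Things in the scene. Friction and masses are not known exactly. Their poses are not given: they have to be found in the camera images.
- balance: the bench balance, fixed to the bench: grey housing 130 (x) x 230 (y) x 45 mm high, origin at the centre of its underside, x points to the hinge side (rear), y along the hinge; its dust cover adds 30 mm, so the closed top is 75 mm above the bench. The housing and all on it stand elsewhere each time; other clutter is only at y > 0.23 or x > 0.77.
- cover_hinge (a point): midpoint of the cover's hinge line at the rear top edge of the housing, 65 mm behind the balance's origin and 45 mm above the bench; the hinge line runs along the balance's y. Fixed
- cover (a joint): hinge angle of the dust cover (rad): 0 closed, 1.8 open on its stop, leaning back past upright. The cover is an aluminium shell 130 x 230 x 30 mm with 3 mm walls, 0.25 kg; it falls shut below about 1.3 and falls back onto its stop above that
- knob (a point): grip point of the cover's knob, a black cylinder 18 mm in diameter that stands out 36 mm from the middle of the cover's front face; this point lies on its axis, 25 mm out from that face, so 155 mm in front of the hinge line and 15 mm above it when closed. Moves with the cover; its axes are the cover's (-x along the knob, outward)
- pan_top (a point): centre of the top face of the round steel pan, 56 mm in diameter, 57 mm above the bench (12 mm above the deck of the housing), under the cover while it is closed; axes as the balance
- round_key_top (a point): centre of the top face of the round grey key, 22 mm in diameter, 56 mm above the bench, 6 mm proud of its black bezel (38 x 34 mm). The three keys stand in a row along the balance's y beside the pan, 42 mm apart, in an order that varies; moves with the key
- square_key_top (a point): centre of the top face of the square grey key, 20 x 20 mm, otherwise like the round one
- bar_key_top (a point): centre of the top face of the long narrow grey key, 28 mm along the balance's x and 10 mm along its y, otherwise like the round one
- round_key (a joint): how far the round key is pressed (m): 0 up, 0.004 fully down; springs back; about 4 N
- square_key (a joint): how far the square key is pressed (m), as the round key
- bar_key (a joint): how far the bar key is pressed (m), as the round key
- check_weight: brass check weight, round, 26 mm in diameter and 30 mm high with a knob on top, about 0.12 kg; origin at the centre of its underside, z up; at the start it stands on the closed cover
- small_weight: smaller brass weight, 19 mm in diameter and 22 mm high, on the bench in front of the balance, origin at the centre of its underside; leave it alone
- wash_bottle: white wash bottle, 54 mm in diameter and 160 mm high, beside the balance, origin at the centre of its underside; leave it alone
- readout_box: black readout box, 71 (its x) x 106 (its y) x 142 mm high, on the other side of the balance, origin at the centre of its underside; leave it alone
Things that resemble listed ones, but are neither listed nor needed, are in the scene too. There is more than one size of the check_weight; the one meant has the size given above.

How it is judged (in metres and radians):
On the way, in this order (a step that is already met when the one before it is completed fails the run):
1. the check weight stands upright on the bench, released (height (world z) of check_weight below 0.006 m and angle between check_weight's own z axis and vertical below 0.15 rad and linear speed of check_weight below 0.02 m/s and contact force between the fingers and check_weight below 0.05 N), for 0.2 s.
2. the cover is open on its stop (value of joint cover above 1.72 rad), for 0.2 s.
3. the round key is pressed (value of joint round_key above 0.003 m), for 0.05 s.
4. then the square key is pressed (value of joint square_key above 0.003 m), for 0.05 s.
5. then the bar key is pressed (value of joint bar_key above 0.003 m), for 0.05 s.
At the end, for the whole second after the job is handed in: The check weight stands upright (within 0.1 rad) and at rest on the pan, its centre within 16 mm of the pan's; the cover is open on its stop (over 1.72 rad); all keys are up again (under 1 mm); the small weight, wash bottle and readout box are within 20 mm of where they stood (horizontal distance between check_weight and pan_top below 0.016 m and z of check_weight in the frame of pan_top between -0.004 and 0.004 m and angle between check_weight's own z axis and vertical below 0.1 rad and linear speed of check_weight below 0.01 m/s and value of joint cover above 1.72 rad and value of joint each of round_key, square_key, bar_key below 0.001 m and distance of each of small_weight, wash_bottle, readout_box from where it was at the start of the episode below 0.02 m); the robot touches nothing.
It fails at once if two keys are pressed at once (each over 1.5 mm) (value of joint each of round_key, square_key above 0.0015 m or value of joint each of round_key, bar_key above 0.0015 m or value of joint each of square_key, bar_key above 0.0015 m).
It fails at once if the cover slams (faster than 3 rad/s either way) (velocity of joint cover above 3 rad/s or velocity of joint cover below -3 rad/s).
It fails at once if the check weight is tipped over (past 0.6 rad) (angle between check_weight's own z axis and vertical above 0.6 rad).
It fails at once if the check weight is dropped (faster than 0.45 m/s while not held, a fall of about 10 mm) (linear speed of check_weight above 0.45 m/s and contact force between the fingers and check_weight below 0.05 N).
It fails at once if a bystander is shoved over 20 mm or tipped past 0.3 rad (distance of any of small_weight, wash_bottle, readout_box from where it was at the start of the episode above 0.02 m or angle between any of small_weight, wash_bottle, readout_box's own z axis and vertical above 0.3 rad).
It also fails if it takes over 72 s, if anything falls off the work surface, if the arm or the gripper's body presses on something with over 40 N, if the wrist force passes 120 N, or if a joint passes its speed limit or range.

## Working session

There is one attempt and no reset: what is moved stays moved. The work goes in short steps, Python scripts to look and compute and a tool call to move; the robot and the scene stay as the last step left them, time stands still between calls to the robot, and variables do not carry over. Pictures are saved under pics/ and viewed, at most 10 in all, crops included, and the job is handed in when it is done.

Besides the shell and the picture viewer there is one more tool, called after "Request:" as name(argument=value, ...), one argument or row to a line, values as JSON. drive_tool: Moves the arm, as the interface text tells. Its arguments: {"type":"object","properties":{"plan":{"type":"string"},"squeeze":{"type":"number"}},"required":["plan"]}

```bash
mkdir -p pics; ls; cat > h.py <<'E'
import numpy as np, cv2
from scipy.spatial.transform import Rotation as R
from station import arm
def cam(name):
    s=arm.sense(); im=arm.camera(name); p=arm.camera_params(name)
    if name=="wrist":
        T=np.eye(4);T[:3,:3]=R.from_rotvec(s['ee_rot']).as_matrix();T[:3,3]=s['tcp_pos']
        P=T@np.array(p['T_tool_cam'])
    else: P=np.array(p['pose'])
    return im,np.array(p['mtx']),np.array(p['dist_coeffs']),P
def ray(c,uv):
    im,K,d,P=c
    x=cv2.undistortPoints(np.array([[uv]],float),K,d)[0,0]
    return P[:3,3],P[:3,:3]@np.array([x[0],x[1],1])
def onplane(c,uv,z):
    o,r=ray(c,uv); return o+r*(z-o[2])/r[2]
def proj(c,X):
    im,K,d,P=c; Q=np.linalg.inv(P); return cv2.projectPoints(np.array(X,float).reshape(-1,1,3),cv2.Rodrigues(Q[:3,:3])[0],Q[:3,3],K,d)[0][:,0]
def save(c,name): cv2.imwrite('pics/'+name,c[0][:,:,::-1])
E
python3 - <<'E'
from h import *
print(arm.sense(),arm.grasp_offset)
for n in("scene","top"):
    c=cam(n);save(c,n+'0.png');print(n,c[1],c[3].round(2))
print(arm.camera_params("wrist"))
E
```

```text
pics
{'time': 0.0, 'q': array([-1.43441430e+00,  3.13403205e-01,  1.49841113e+00, -1.20680579e-05,
        1.33097786e+00, -2.23405529e-01]), 'joint_velocities': array([-2.00517036e-03, -3.55517373e-05,  6.51718719e-04,  4.13481527e-04,
       -4.73799190e-04,  3.72762531e-05]), 'joint_efforts': array([-2.26519842e-04, -4.12260711e+01, -2.59742045e+01, -1.76653671e-04,
        4.09892833e-03,  2.85000823e-05]), 'tcp_pos': array([ 184.78863691, -491.14396175,  230.76878341]), 'ee_rot': array([-3.08971547e+00, -5.61899595e-01, -6.35420854e-05]), 'force': array([-0.18073995,  0.48853894, -0.40198479]), 'wrist_torque': array([-0.03242326,  0.00276033, -0.04179204]), 'gripper_force': 0.0, 'width': 1.001438940641163} 18.700000000000003
scene [[445.9838458    0.         271.23877108]
 [  0.         445.9838458  212.43986332]
 [  0.           0.           1.        ]] [[ 5.5000e-01 -3.6000e-01  7.5000e-01 -1.6777e+02]
 [-8.3000e-01 -2.6000e-01  4.8000e-01 -4.4140e+02]
 [ 2.0000e-02 -8.9000e-01 -4.5000e-01  5.0374e+02]
 [ 0.0000e+00  0.0000e+00  0.0000e+00  1.0000e+00]]
top [[400.75808465   0
[... 237 characters left out ...]
10000e-01 -9.80000e-01  1.03272e+03]
 [ 0.00000e+00  0.00000e+00  0.00000e+00  1.00000e+00]]
{'mtx': array([[367.58880646,   0.        , 275.85840267],
       [  0.        , 367.58880646, 204.31351502],
       [  0.        ,   0.        ,   1.        ]]), 'dist_coeffs': array([-0.05027847,  0.        ,  0.        ,  0.        ,  0.        ]), 'T_tool_cam': array([[-3.21029201e-04, -9.60871183e-01, -2.76995428e-01,
         7.02243671e+01],
       [ 9.99999567e-01, -6.65219129e-05, -9.28210531e-04,
        -1.18651246e-01],
       [ 8.73464485e-04, -2.76995606e-01,  9.60870788e-01,
        -1.42958954e+02],
       [ 0.00000000e+00,  0.00000000e+00,  0.00000000e+00,
         1.00000000e+00]])}
```

View pics/top0.png

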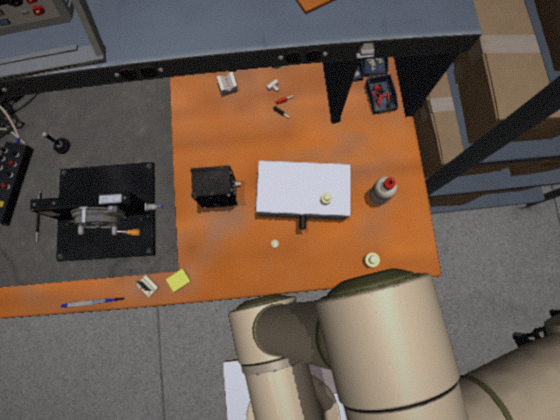

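View pics/scene0.png

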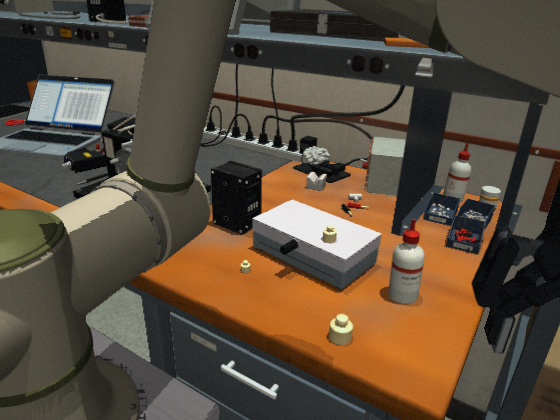

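The top view shows the white cover at (257–351, 162–217) with the knob at (304,222) and the check weight at (326,199). The small weight is at (275,244), a large decoy weight at (372,260), the box at (213,186) and the bottle at (385,187).

```bash
python3 - <<'E'
from h import *
c=cam("top"); im=c[0].astype(int); sub=np.zeros(im.shape[:2],np.uint8)
m=((im.min(2)>150)&(im.max(2)-im.min(2)<40)).astype(np.uint8)*255
m[:150]=0;m[230:]=0;m[:,:245]=0;m[:,362:]=0
m=cv2.morphologyEx(m,cv2.MORPH_OPEN,np.ones((3,3)))
ct=max(cv2.findContours(m,cv2.RETR_EXTERNAL,cv2.CHAIN_APPROX_NONE)[0],key=cv2.contourArea)
pts=np.array([onplane(c,p[0],75)[:2] for p in ct],np.float32)
r=cv2.minAreaRect(pts);print(r);print(cv2.boxPoints(r))
hs=cv2.cvtColor(c[0],cv2.COLOR_RGB2HSV)
for nm,(u,v),z in(("check",(326,199),105),("small",(275,244),22),("decoy",(372,260),35)):
    w=hs[v-12:v+13,u-12:u+13]; mm=((w[...,0]>18)&(w[...,0]<40)&(w[...,1]>40)&(w[...,2]>120)).astype(np.uint8)
    n,l,s,ce=cv2.connectedComponentsWithStats(mm);k=1+s[1:,4].argmax();p=ce[k]+[u-12,v-12]
    print(nm,s[k],p,onplane(c,p,z))
for nm,uv,z in(("knobtip",(303,229),60),("box",(198,206),142),("box",(236,206),142),("box",(192,170),142),("box",(232,168),142),("bottle",(391,181),160)): print(nm,onplane(c,uv,z))
c=cam("scene");hs=cv2.cvtColor(c[0],cv2.COLOR_RGB2HSV)
u,v=329,234;w=hs[v-14:v+15,u-14:u+15]; mm=((w[...,0]>18)&(w[...,0]<40)&(w[...,1]>40)&(w[...,2]>80)).astype(np.uint8)
n,l,s,ce=cv2.connectedComponentsWithStats(mm);k=1+s[1:,4].argmax();p=ce[k]+[u-14,v-14];print(s[k],p,onplane(c,p,93))
E
```

```text
((551.4666748046875, -83.33277893066406), (229.97267150878906, 130.8371124267578), 81.87503814697266)
[[ 470.45346  -187.91913 ]
 [ 599.9773   -206.41068 ]
 [ 632.47986    21.25357 ]
 [ 502.95605    39.745117]]
check [ 7  7 11 10 71] [325.69014085 198.43661972] [ 511.36114703 -130.21803214  105.        ]
small [ 8  8  7  5 15] [273.33333333 241.93333333] [430.5952262    4.25773969  22.        ]
decoy [  5   5  15  14 143] [371.72727273 259.41258741] [ 360.46930841 -234.79628588   35.        ]
knobtip [450.43673513 -71.44667898  60.        ]
box [515.47095635 166.20337613 142.        ]
box [506.66752552  79.72873887 142.        ]
box [602.38622886 175.36855726 142.        ]
box [597.45468686  82.04142981 142.        ]
bottle [ 524.82499366 -275.74719593  160.        ]
[  8   5  14  18 192] [329.21875  234.296875] [ 504.65318396 -137.54655299   93.        ]
```

Request:
drive_tool(
  plan="0 0 0 0 0 5.74 -1;0 0 0 0 0 5.74 -1;0 0 0 0 0 5.74 -1;0 0 0 0 0 5.74 -1;0 0 0 0 0 5.74 -1;20.9 -30.8 0 0 0 0 -1;20.9 -30.8 0 0 0 0 -1;20.9 -30.8 0 0 0 0 -1",
)

```text
time: 0.87
tcp_pos: [260.4, -407.6, 231.0]
ee_rot: [-3.133, 0.224, 0.0]
force: [0.9, -0.2, 0.1]
width: 1.0
gripper_force: 0.0
```

Request:
drive_tool(
  plan="20.9 -30.8 1 0 0 0 -1;20.9 -30.8 1 0 0 0 -1;20.9 -30.8 1 0 0 0 -1;20.9 -30.8 1 0 0 0 -1;20.9 -30.8 1 0 0 0 -1;20.9 -30.8 1 0 0 0 -1;20.9 -30.8 1 0 0 0 -1;20.9 -30.8 1 0 0 0 -1",
)

```text
time: 1.53
tcp_pos: [461.0, -186.6, 223.3]
ee_rot: [3.134, -0.222, 0.0]
force: [-0.1, 0.2, 0.4]
width: 0.997
gripper_force: 0.0
```

Request:
drive_tool(
  plan="20.9 -30.8 1 0 0 0 -1;20.9 -30.8 1 0 0 0 -1;0 0 0 0 0 0 -1;0 0 0 0 0 0 -1",
)

```text
time: 1.87
tcp_pos: [510.7, -131.9, 220.8]
ee_rot: [-3.134, 0.217, 0.001]
force: [-0.3, 0.7, -0.5]
width: 0.999
gripper_force: 0.0
```

```bash
cat >> h.py <<'E'
def delta(target):
    s=arm.sense(); M=R.from_rotvec(s['ee_rot']).as_matrix()
    return M.T@(np.array(target)-s['tcp_pos'])
def yaw():
    M=R.from_rotvec(arm.sense()['ee_rot']).as_matrix(); return np.degrees(np.arctan2(M[1,0],M[0,0])),M[:,2]
C=np.array([551.5,-83.3]);BX=np.array([.98997,-.1413]);BY=np.array([.1413,.98997])
E
python3 - <<'E'
from h import *
s=arm.sense();print(s['time'],s['tcp_pos'],yaw(),s['q'])
c=cam("wrist");save(c,'w1.png');print(proj(c,[[510,-133,105]]))
E
```

```text
1.8667 [ 510.66045776 -131.85017696  220.8203014 ] (np.float64(-7.9112544202225425), array([-7.80051742e-04,  3.09650003e-04, -9.99999648e-01])) [-4.74976617e-01  3.26801488e-01  1.50659376e+00 -8.42278402e-05
  1.30903271e+00  1.23391906e+00]
[[277.95888107 198.86205806]]
```

View pics/w1.png

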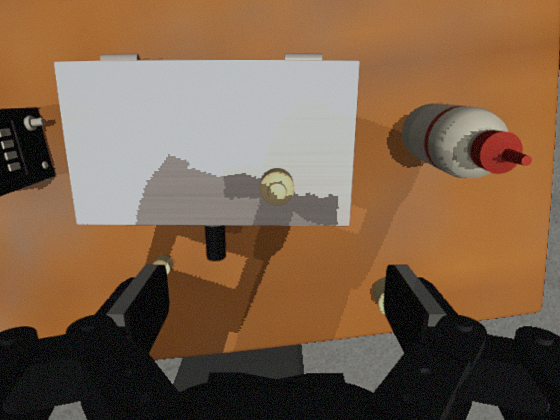

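The wrist view shows the weight at (277,187), the knob at (216,243) and the cover at (55–360, 60–226).

```bash
python3 - <<'E'
from h import *
c=cam("wrist");hs=cv2.cvtColor(c[0],cv2.COLOR_RGB2HSV)
m=((hs[...,0]>15)&(hs[...,0]<40)&(hs[...,1]>55)&(hs[...,2]>60)).astype(np.uint8);m[:160]=0;m[212:]=0;m[:,250:][:,55:]=0;m[:,:250]=0
ct=max(cv2.findContours(m,cv2.RETR_EXTERNAL,cv2.CHAIN_APPROX_NONE)[0],key=cv2.contourArea)
(u,v),r=cv2.minEnclosingCircle(ct);print(u,v,r,cv2.boundingRect(ct))
for z in(75,90,97,105):print(z,onplane(c,(u,v),z),2*r*np.linalg.norm(onplane(c,(u+1,v),z)-onplane(c,(u,v),z)))
im=c[0].astype(int)
for n,p in(("fl",(77,225)),("fr",(350,226)),("bl",(55,61)),("br",(360,61))): print(n,onplane(c,p,75))
print("knob",onplane(c,(216,258),60),onplane(c,(216,230),60))
E
```

```text
275.134033203125 185.87872314453125 18.52916717529297 (258, 168, 35, 37)
75 [ 512.27454598 -132.33509462   75.        ] 29.890051137460603
90 [ 515.77553434 -132.88157181   90.        ] 28.337968757974764
97 [ 517.40932891 -133.1365945    97.        ] 27.613663647549195
105 [ 519.27652271 -133.428049    105.        ] 26.785886378491018
fl [502.26581103  38.31535617  75.        ]
fr [ 469.59944455 -189.35242059   75.        ]
bl [631.50885592  18.4682235   75.        ]
br [ 597.77662046 -208.03796719   75.        ]
knob [450.20230635 -69.66161185  60.        ] [476.59939145 -74.66396173  60.        ]
```

Request:
drive_tool(
  plan="3.5 0 20 0 0 0 -1;0 0 30 0 0 0 -1;0 0 30 0 0 0 -1;0 0 30 0 0 0 -1;0 0 20 0 0 0 -1;0 0 10 0 0 0 -1;0 0 0 0 0 0 -1",
)

```text
time: 2.55
tcp_pos: [512.3, -134.2, 79.8]
ee_rot: [-3.132, 0.224, 0.005]
force: [-0.2, -0.0, 0.5]
width: 0.998
gripper_force: 0.0
```

Request:
drive_tool(
  plan="0 0 0 0 0 0 0;0 0 0 0 0 0 0.3;0 0 0 0 0 0 0.6;0 0 0 0 0 0 0.6;0 0 0 0 0 0 1;0 0 0 0 0 0 1;0 0 0 0 0 0 1;0 0 0 0 0 0 1",
  squeeze=30,
)

```text
time: 3.22
tcp_pos: [513.9, -133.8, 82.1]
ee_rot: [3.133, -0.221, 0.002]
force: [-1.5, -0.6, 6.6]
width: 0.286
gripper_force: 29.4
```

Request:
drive_tool(
  plan="0 0 -10 0 0 0 1;0 0 -20 0 0 0 1;-10 3 -10 0 0 0 1;-25 8 0 0 0 0 1;-35 10 0 0 0 0 1;-25 7 0 0 0 0 1;-10.6 3.2 0 0 0 0 1;0 0 0 0 0 0 1",
)

```text
time: 3.88
tcp_pos: [403.0, -149.8, 121.9]
ee_rot: [-3.134, 0.224, 0.001]
force: [-0.2, -0.4, -1.4]
width: 0.282
gripper_force: 29.8
```

```bash
python3 - <<'E'
from h import *
s=arm.sense();print(s['time'],s['tcp_pos'],yaw(),s['force'],s['width'],s['gripper_force'])
c=cam("wrist");save(c,'w2.png')
c=cam("scene");cv2.imwrite('pics/s2.png',cv2.resize(c[0][150:400,150:450,::-1],None,fx=2,fy=2))
E
```

```text
3.8833 [ 403.04697088 -149.77437177  121.86228549] (np.float64(-8.16556603667266), array([-4.23977274e-04,  5.22212425e-05, -9.99999909e-01])) [-0.16992865 -0.38430989 -1.39807067] 0.2818929095009646 29.84406554605812
```

View pics/s2.png

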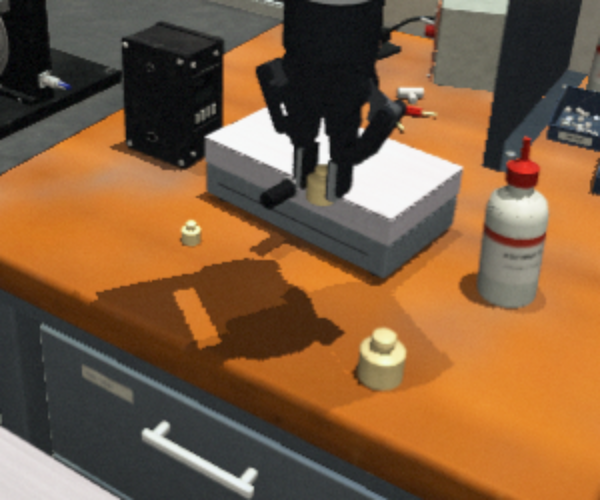

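The weight is held upright between the fingers, bottom at about (320,200) in the crop, a few mm below the fingertips.

Request:
drive_tool(
  plan="0 0 25 0 0 0 1;0 0 30 0 0 0 1;0 0 30 0 0 0 1;0 0 17 0 0 0 1;0 0 5 0 0 0 1;0 0 3 0 0 0 1;0 0 0 0 0 0 1",
)

```text
time: 4.57
tcp_pos: [405.4, -149.8, 11.6]
ee_rot: [3.134, -0.221, 0.001]
force: [-0.3, -0.8, -0.7]
width: 0.284
gripper_force: 29.8
```

Request:
drive_tool(
  plan="0 0 1.5 0 0 0 1;0 0 1.5 0 0 0 1;0 0 0 0 0 0 1",
)

```text
time: 4.82
tcp_pos: [405.0, -149.9, 8.8]
ee_rot: [3.133, -0.221, 0.002]
force: [1.1, -0.2, -0.8]
width: 0.285
gripper_force: 29.8
```

Request:
drive_tool(
  plan="0 0 1 0 0 0 1;0 0 0.7 0 0 0 1;0 0 0 0 0 0 1",
)

```text
time: 5.07
tcp_pos: [404.9, -149.9, 7.1]
ee_rot: [3.133, -0.221, 0.001]
force: [-0.5, 1.3, 6.9]
width: 0.281
gripper_force: 30.5
```

Request:
drive_tool(
  plan="0 0 0.7 0 0 0 1;0 0 0 0 0 0 1",
)

```text
time: 5.23
tcp_pos: [405.0, -149.9, 7.0]
ee_rot: [3.133, -0.221, 0.001]
force: [-4.5, 2.7, 17.2]
width: 0.286
gripper_force: 31.5
```

Request:
drive_tool(
  plan="0 0 -0.7 0 0 0 1;0 0 0 0 0 0 0.3;0 0 0 0 0 0 0.2;0 0 0 0 0 0 0;0 0 0 0 0 0 -0.5;0 0 0 0 0 0 -1;0 0 0 0 0 0 -1",
)

```text
time: 5.82
tcp_pos: [404.7, -149.7, 6.5]
ee_rot: [-3.134, 0.221, 0.0]
force: [0.2, 0.7, -0.2]
width: 0.905
gripper_force: 0.0
```

Request:
drive_tool(
  plan="0 0 -10 0 0 0 -1;0 0 -30 0 0 0 -1;0 0 -40 0 0 0 -1;0 0 -40 0 0 0 -1;0 0 -20 0 0 0 -1;0 0 0 0 0 0 -1",
)

```text
time: 6.32
tcp_pos: [406.3, -150.8, 150.7]
ee_rot: [3.129, -0.221, 0.011]
force: [0.4, 0.1, 0.9]
width: 1.0
gripper_force: 0.0
```

```bash
python3 - <<'E'
from h import *
s=arm.sense();print(s['time'],s['tcp_pos'],yaw(),s['force'],s['width'],s['gripper_force'])
c=cam("wrist");save(c,'w3.png')
H=C+65*BX; K=H-155*BX
for f in (25,): print('knob',K,'delta',delta([*K,60]),'tip',proj(c,[[*(K-11*BX),60],[*(K+25*BX),60]]))
hs=cv2.cvtColor(c[0],cv2.COLOR_RGB2HSV)
print(proj(c,[[405,-150,0],[405,-150,25]]))
E
```

```text
6.3167 [ 406.33953762 -150.82342956  150.70724017] (np.float64(-8.075123366913889), array([ 0.00670496, -0.00483646, -0.99996583])) [0.43952081 0.10172548 0.90910637] 0.9996791847463059 0.0
knob [462.4027 -70.583 ] delta [ 44.89964752 -87.02125432  88.23637627] tip [[140.11456768 159.81729432]
 [134.82118693 102.16480664]]
[[274.7935699  190.21353115]
 [274.77980171 197.9279125 ]]
```

View pics/w3.png

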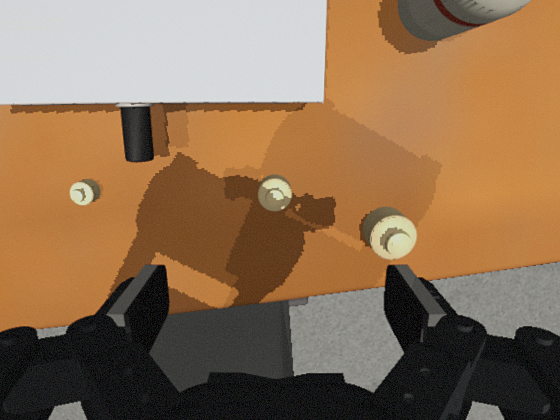

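The weight stands upright at (275,193). The knob spans (138,104–160), which matches the predicted pose.

Request:
drive_tool(
  plan="11 -22 0 0 0 0 -1;11 -22 0 0 0 0 -1;11 -22 0 0 0 0 -1;11 -21 0 0 0 0 -1;0 0 10 0 0 0 -1;0 0 30 0 0 0 -1;0 0 30 0 0 0 -1;0 0 0 0 0 0 -1",
)

```text
time: 7.03
tcp_pos: [457.1, -68.3, 71.2]
ee_rot: [-3.13, 0.221, 0.016]
force: [-0.2, 0.6, -0.9]
width: 1.002
gripper_force: 0.0
```

```bash
python3 - <<'E'
from h import *
s=arm.sense();print(s['time'],s['tcp_pos'],yaw(),s['force'])
print(delta([*(C-91*BX),44]))
E
```

```text
7.0333 [457.0919648  -68.30739296  71.15446186] (np.float64(-8.07985473124574), array([-0.01019317,  0.00431053, -0.99993876])) [-0.19072756  0.63303318 -0.85155323]
[ 4.86809051  1.58265806 27.09955655]
```

Request:
drive_tool(
  plan="0.5 0 15 0 0 0 -1;0 0 11 0 0 0 -1;0 0 0 0 0 0 -1;0 0 0 0 0 0 0;0 0 0 0 0 0 0.4;0 0 0 0 0 0 0.5;0 0 0 0 0 0 0.5;0 0 0 0 0 0 0.5",
  squeeze=20,
)

```text
time: 7.7
tcp_pos: [461.2, -69.9, 51.1]
ee_rot: [3.134, -0.222, 0.001]
force: [-0.9, -1.1, -0.6]
width: 0.3
gripper_force: 0.0
```

Request:
drive_tool(
  plan="0 0 0 0 0 0 1;0 0 0 0 0 0 1;0 0 0 0 0 0 1;0 0 0 0 0 0 1",
)

```text
time: 8.03
tcp_pos: [461.1, -70.4, 51.0]
ee_rot: [3.133, -0.221, 0.001]
force: [-3.1, -4.9, 4.3]
width: 0.197
gripper_force: 22.2
```

```bash
python3 -c "
import numpy as np
r=156.7;a0=5.49
t=np.r_[0,1,3,np.arange(6,100,4),101,102.5];print(len(t)-1)
a=np.radians(a0+t);x=-r*np.cos(a);z=r*np.sin(a)
for i in range(0,len(t)-1,8):print(t[min(i+8,len(t)-1)],round(x[min(i+8,len(t)-1)]-x[0],1),';'.join('%.1f 0 %.1f 0 0 0 1'%(x[j+1]-x[j],-(z[j+1]-z[j])) for j in range(i,min(i+8,len(t)-1))))
"
```

```text
28
26.0 22.4 0.3 0 -2.7 0 0 0 1;0.7 0 -5.4 0 0 0 1;1.4 0 -8.1 0 0 0 1;2.6 0 -10.6 0 0 0 1;3.3 0 -10.4 0 0 0 1;4.0 0 -10.2 0 0 0 1;4.7 0 -9.9 0 0 0 1;5.4 0 -9.5 0 0 0 1
58.0 86.0 6.0 0 -9.1 0 0 0 1;6.7 0 -8.7 0 0 0 1;7.2 0 -8.2 0 0 0 1;7.8 0 -7.7 0 0 0 1;8.3 0 -7.1 0 0 0 1;8.8 0 -6.5 0 0 0 1;9.2 0 -5.9 0 0 0 1;9.6 0 -5.2 0 0 0 1
90.0 171.0 10.0 0 -4.5 0 0 0 1;10.2 0 -3.8 0 0 0 1;10.5 0 -3.1 0 0 0 1;10.7 0 -2.4 0 0 0 1;10.8 0 -1.6 0 0 0 1;10.9 0 -0.9 0 0 0 1;10.9 0 -0.1 0 0 0 1;10.9 0 0.7 0 0 0 1
102.5 204.4 10.8 0 1.4 0 0 0 1;10.7 0 2.2 0 0 0 1;7.9 0 2.1 0 0 0 1;3.9 0 1.2 0 0 0 1
```

Request:
drive_tool(
  plan="0.3 0 -2.7 0 0 0 1;0.7 0 -5.4 0 0 0 1;1.4 0 -8.1 0 0 0 1;2.6 0 -10.6 0 0 0 1;3.3 0 -10.4 0 0 0 1;4.0 0 -10.2 0 0 0 1;4.7 0 -9.9 0 0 0 1;5.4 0 -9.5 0 0 0 1",
)

```text
time: 8.7
tcp_pos: [483.4, -73.6, 117.8]
ee_rot: [3.133, -0.221, 0.001]
force: [2.1, -5.1, -4.9]
width: 0.2
gripper_force: 21.5
```

Request:
drive_tool(
  plan="6.0 0 -9.1 0 0 0 1;6.7 0 -8.7 0 0 0 1;7.2 0 -8.2 0 0 0 1;7.8 0 -7.7 0 0 0 1;8.3 0 -7.1 0 0 0 1;8.8 0 -6.5 0 0 0 1;9.2 0 -5.9 0 0 0 1;9.6 0 -5.2 0 0 0 1",
)

```text
time: 9.37
tcp_pos: [546.1, -82.6, 175.9]
ee_rot: [3.133, -0.222, -0.002]
force: [-0.2, -4.7, -2.6]
width: 0.196
gripper_force: 20.2
```

Request:
drive_tool(
  plan="10.0 0 -4.5 0 0 0 1;10.2 0 -3.8 0 0 0 1;10.5 0 -3.1 0 0 0 1;10.7 0 -2.4 0 0 0 1;10.8 0 -1.6 0 0 0 1;10.9 0 -0.9 0 0 0 1;10.9 0 -0.1 0 0 0 1;10.9 0 0.7 0 0 0 1",
)

```text
time: 10.03
tcp_pos: [630.6, -94.8, 192.2]
ee_rot: [3.132, -0.222, 0.001]
force: [-0.4, -4.8, 3.5]
width: 0.196
gripper_force: 20.6
```

Request:
drive_tool(
  plan="10.8 0 1.4 0 0 0 1;10.7 0 2.2 0 0 0 1;7.9 0 2.1 0 0 0 1;3.9 0 1.2 0 0 0 1;0 0 0 0 0 0 1;0 0 0 0 0 0 1",
)

```text
time: 10.53
tcp_pos: [663.9, -99.6, 185.7]
ee_rot: [3.132, -0.222, 0.004]
force: [0.3, -4.4, 6.3]
width: 0.194
gripper_force: 19.8
```

```bash
python3 - <<'E'
from h import *
s=arm.sense();print(s['time'],s['tcp_pos'],yaw(),s['force'],s['width'],s['q'])
H=C+65*BX;print(np.dot(s['tcp_pos'][:2]-H,BX))
c=cam("scene");cv2.imwrite('pics/s3.png',cv2.resize(c[0][80:380,150:520,::-1],None,fx=2,fy=2))
E
```

```text
10.5333 [663.86354238 -99.62488581 185.6838319 ] (np.float64(-8.114256730442484), array([ 0.00261562, -0.00208918, -0.9999944 ])) [ 0.28518428 -4.44880973  6.30757772] 0.19416062563069916 [-3.22637152e-01  6.75530749e-01  1.05783867e+00 -1.16805130e-03
  1.40508027e+00  1.38997299e+00]
48.542833504971426
```

View pics/s3.png

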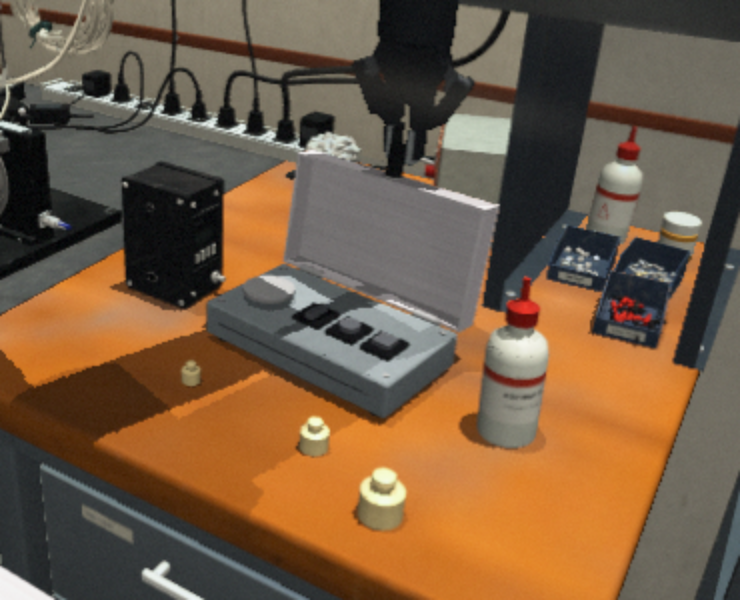

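The cover stands open. The pan is at (270,292), with three keys to its right at (318,314), (352,328) and (388,344), and the check weight is upright at (314,437).

Request:
drive_tool(
  plan="0.8 0 0.2 0 0 0 0.6;0 0 0 0 0 0 0.3;0 0 0 0 0 0 0;0 0 0 0 0 0 -0.4;0 0 0 0 0 0 -0.4;0 0 0 0 0 0 -0.4;0 0 -15 0 0 0 -0.4;0 0 -20 0 0 0 -0.4",
)

```text
time: 11.25
tcp_pos: [663.2, -98.3, 217.9]
ee_rot: [-3.133, 0.221, 0.006]
force: [0.2, 0.3, -0.8]
width: 0.706
gripper_force: 0.0
```

Request:
drive_tool(
  plan="-15 0 -10 0 0 0 0;-30 0 0 0 0 0 0.5;-40 0 0 0 0 0 1;-40 0 0 0 0 0 1;-40 0 0 0 0 0 1;-20 0 0 0 0 0 1;0 0 0 0 0 0 1;0 0 0 0 0 0 1",
)

```text
time: 11.92
tcp_pos: [480.6, -72.6, 230.0]
ee_rot: [3.133, -0.222, 0.002]
force: [0.7, 0.5, -0.2]
width: -0.001
gripper_force: 0.0
```

```bash
python3 - <<'E'
from h import *
s=arm.sense();print(s['time'],s['tcp_pos'],yaw(),s['force'],s['width'])
c=cam("wrist");save(c,'w4.png')
t=cam("top");cv2.imwrite('pics/t4.png',cv2.resize(t[0][130:280,180:420,::-1],None,fx=3,fy=3))
E
```

```text
11.9167 [480.5892356  -72.57077296 230.03542149] (np.float64(-8.098037633500493), array([ 1.26157545e-03, -3.45280974e-04, -9.99999145e-01])) [ 0.72730728  0.52361712 -0.217026  ] -0.0013530044154323533
```

View pics/w4.png

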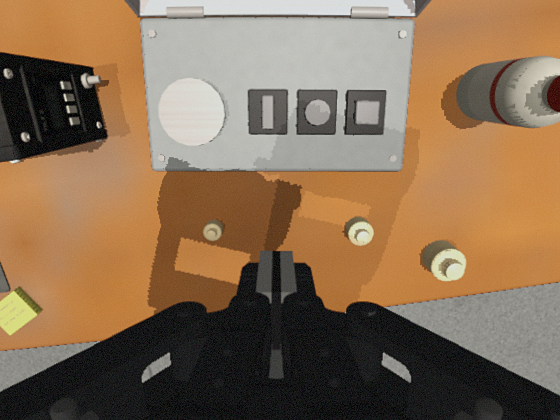

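The pan is at (192,111). The keys are the bar at (267,112), the round at (318,112) and the square at (367,111). The check weight is at (361,232).

```bash
python3 - <<'E'
from h import *
c=cam("wrist");g=cv2.cvtColor(c[0],cv2.COLOR_RGB2GRAY)
def bc(p):
    d=p[:2]-C; return np.array([d@BX,d@BY]).round(1)
for n,(u,v) in(("bar",(267,112)),("round",(318,112)),("square",(367,111))):
    # bezel: dark, centroid incl hole
    w=(g[v-30:v+31,u-24:u+25]<60).astype(np.uint8)
    ct=max(cv2.findContours(w,cv2.RETR_EXTERNAL,cv2.CHAIN_APPROX_NONE)[0],key=cv2.contourArea)
    (a,b),sz,_=cv2.minAreaRect(ct);p=onplane(c,(a+u-24,b+v-30),50)
    m=np.zeros_like(w);cv2.drawContours(m,[ct],-1,1,-1);k=cv2.morphologyEx(((m>0)&(w==0)).astype(np.uint8),cv2.MORPH_OPEN,np.ones((3,3)));M=cv2.moments(k,True)
    q=onplane(c,(M['m10']/M['m00']+u-24,M['m01']/M['m00']+v-30),56)
    print(n,p.round(1),bc(p),sz,'key',q.round(1),bc(q))
w=(c[0].min(2)>140).astype(np.uint8);w[:70]=0;w[155:]=0;w[:,:153]=0;w[:,235:]=0
ct=max(cv2.findContours(w,cv2.RETR_EXTERNAL,cv2.CHAIN_APPROX_NONE)[0],key=cv2.contourArea)
e=cv2.fitEllipse(ct);p=onplane(c,e[0],57);print('pan',e,p,bc(p),[2*28*367.6/250])
hs=cv2.cvtColor(c[0],cv2.COLOR_RGB2HSV);print('w',onplane(c,(361,231.5),18),proj(c,[[405,-150,15]]))
for n,b in(('fl',(-65,115)),('fr',(-65,-115)),('pan',(0,70))):print(n,proj(c,[[*(C+b[0]*BX+b[1]*BY),45]]))
E
```

```text
Traceback (most recent call last):
ZeroDivisionError: float division by zero
```

```bash
python3 - <<'E'
from h import *
c=cam("wrist");g=cv2.cvtColor(c[0],cv2.COLOR_RGB2GRAY)
def bc(p):
    d=p[:2]-C; return np.array([d@BX,d@BY]).round(1)
for n,(u,v) in(("bar",(267,112)),("round",(318,112)),("square",(367,111))):
    w=g[v-18:v+19,u-16:u+17];t,k=cv2.threshold(w,0,1,cv2.THRESH_OTSU)
    N,l,s,ce=cv2.connectedComponentsWithStats(k);i=l[18,16];q=onplane(c,ce[i]+[u-16,v-18],56)
    print(n,t,s[i],q.round(1),bc(q))
w=(c[0].min(2)>140).astype(np.uint8);w[:70]=0;w[155:]=0;w[:,:153]=0;w[:,235:]=0
ct=max(cv2.findContours(w,cv2.RETR_EXTERNAL,cv2.CHAIN_APPROX_NONE)[0],key=cv2.contourArea)
e=cv2.fitEllipse(ct);p=onplane(c,e[0],57);print('pan',e,p,bc(p))
print('w',onplane(c,(361,231.5),18),proj(c,[[405,-150,15]]))
for n,b in(('fl',(-65,115)),('fr',(-65,-115))):print(n,proj(c,[[*(C+b[0]*BX+b[1]*BY),45]]))
E
```

```text
bar 128.0 [ 11   3  11  33 348] [541.  -73.6  56. ] [-11.7   8.2]
round 122.0 [  3   6  25  26 501] [ 534.9 -115.1   56. ] [-11.9 -33.8]
square 123.0 [  5   9  24  23 517] [ 529.  -156.8   56. ] [-11.9 -75.9]
pan ((193.5, 112.0), (95.6314697265625, 99.62553405761719), 0.0) [550.31793877 -12.61846671  57.        ] [-11.2  69.8]
w [ 408.78479631 -150.43745482   18.        ] [[360.21945138 233.9407768 ]]
fl [[150.45155068 172.5495671 ]]
fr [[403.2507133  172.73468011]]
```

Request:
drive_tool(
  plan="15 9 0 0 0 0 1;25 14 10 0 0 0 1;20 11 30 0 0 0 1;0 0 40 0 0 0 1;0 0 40 0 0 0 1;0 0 30 0 0 0 1;0 0 14 0 0 0 1;0 0 0 0 0 0 1",
)

```text
time: 12.78
tcp_pos: [534.0, -114.1, 61.5]
ee_rot: [-3.131, 0.221, 0.01]
force: [-0.3, 0.4, 0.3]
width: -0.0
gripper_force: 0.0
```

Request:
drive_tool(
  plan="0 0 4 0 0 0 1;0 0 0 0 0 0 1;0 0 0 0 0 0 1",
)

```text
time: 13.03
tcp_pos: [536.2, -115.0, 62.5]
ee_rot: [3.133, -0.221, 0.003]
force: [0.5, 0.5, 0.5]
width: -0.002
gripper_force: 0.0
```

Request:
drive_tool(
  plan="-0.7 0 4 0 0 0 1;0 0 3 0 0 0 1;0 0 1.5 0 0 0 1;0 0 0 0 0 0 1",
)

```text
time: 13.37
tcp_pos: [535.1, -114.8, 53.1]
ee_rot: [3.133, -0.221, 0.002]
force: [1.5, -0.5, 3.6]
width: -0.001
gripper_force: 1.4
```

Request:
drive_tool(
  plan="0 0 1.2 0 0 0 1;0 0 0 0 0 0 1;0 0 0 0 0 0 1",
)

```text
time: 13.62
tcp_pos: [535.1, -114.8, 52.1]
ee_rot: [3.133, -0.222, 0.002]
force: [0.9, 0.4, 4.5]
width: -0.003
gripper_force: 2.1
```

Request:
drive_tool(
  plan="0 0 0.6 0 0 0 1;0 0 0 0 0 0 1;0 0 0 0 0 0 1",
)

```text
time: 13.87
tcp_pos: [535.1, -114.8, 51.9]
ee_rot: [3.133, -0.221, 0.002]
force: [-0.8, 0.8, 8.4]
width: 0.006
gripper_force: 4.7
```

Request:
drive_tool(
  plan="0 0 -6 0 0 0 1;0 0 -10 0 0 0 1;0 12 0 0 0 0 1;0 20 0 0 0 0 1;0 10 0 0 0 0 1;0 0 0 0 0 0 1;0 0 0 0 0 0 1",
)

```text
time: 14.45
tcp_pos: [528.5, -156.6, 66.9]
ee_rot: [-3.133, 0.224, 0.001]
force: [-0.1, 0.7, -0.4]
width: -0.001
gripper_force: 0.0
```

Request:
drive_tool(
  plan="0 0 6 0 0 0 1;0 0 4 0 0 0 1;0 0 3 0 0 0 1;0 0 2.4 0 0 0 1;0 0 0.6 0 0 0 1;0 0 0 0 0 0 1;0 0 0 0 0 0 1",
)

```text
time: 15.03
tcp_pos: [528.7, -155.6, 51.9]
ee_rot: [-3.133, 0.22, 0.001]
force: [-4.6, 3.1, 12.1]
width: 0.001
gripper_force: 6.1
```

Request:
drive_tool(
  plan="0 0 -6 0 0 0 1;0 0 -10 0 0 0 1;0 -20 0 0 0 0 1;0 -32 0 0 0 0 1;0 -22 0 0 0 0 1;0 -10 0 0 0 0 1;0 0 0 0 0 0 1;0 0 0 0 0 0 1",
)

```text
time: 15.7
tcp_pos: [540.8, -73.4, 67.3]
ee_rot: [3.133, -0.22, 0.001]
force: [0.1, -0.1, 0.2]
width: -0.002
gripper_force: 0.0
```

Request:
drive_tool(
  plan="0 0 6 0 0 0 1;0 0 4 0 0 0 1;0 0 3 0 0 0 1;0 0 2.4 0 0 0 1;0 0 0.6 0 0 0 1;0 0 0 0 0 0 1;0 0 0 0 0 0 1",
)

```text
time: 16.28
tcp_pos: [540.4, -74.0, 51.9]
ee_rot: [3.133, -0.222, -0.0]
force: [-4.6, -2.7, 10.9]
width: 0.0
gripper_force: 5.6
```

Request:
drive_tool(
  plan="0 0 -10 0 0 0 1;0 0 -30 0 0 0 1;0 0 -30 0 0 0 1;-10 5 -30 0 0 0 0.5;-25 20 0 0 0 0 0;-25 20 0 0 0 0 -1;-25 20 0 0 0 0 -1;-25 20 0 0 0 0 -1",
)

```text
time: 16.95
tcp_pos: [418.4, -142.2, 151.3]
ee_rot: [-3.134, 0.221, -0.001]
force: [0.4, -0.3, -0.4]
width: 0.711
gripper_force: 0.0
```

Request:
drive_tool(
  plan="-12 9.5 0 0 0 0 -1;0 0 0 0 0 0 -1;0 0 0 0 0 0 -1;0 0 0 0 0 0 -1;0 0 0 0 0 0 -1",
)

```text
time: 17.37
tcp_pos: [407.2, -149.1, 151.1]
ee_rot: [-3.134, 0.22, -0.0]
force: [0.9, -0.2, -0.5]
width: 1.004
gripper_force: 0.0
```

```bash
python3 - <<'E'
from h import *
s=arm.sense();print(s['time'],s['tcp_pos'],yaw(),s['width'])
c=cam("wrist");hs=cv2.cvtColor(c[0],cv2.COLOR_RGB2HSV)
u,v=proj(c,[[405,-150,18]])[0].astype(int);print(u,v)
w=hs[v-26:v+27,u-26:u+27];m=((w[...,0]>20)&(w[...,0]<40)&(w[...,1]>40)&(w[...,2]>60)).astype(np.uint8)
ct=max(cv2.findContours(m,cv2.RETR_EXTERNAL,cv2.CHAIN_APPROX_NONE)[0],key=cv2.contourArea)
(a,b),r=cv2.minEnclosingCircle(ct);a+=u-26;b+=v-26;print(a,b,r)
for z in(0,15,25):print(onplane(c,(a,b),z))
cv2.imwrite('pics/w5.png',c[0][:,:,::-1])
E
```

```text
17.3667 [ 407.19325214 -149.13332099  151.11685424] (np.float64(-8.034640696013822), array([ 2.71799885e-04,  8.91701190e-05, -9.99999959e-01])) 1.0036302560175714
277 195
277.5291271209717 191.61165046691895 17.61969566345215
[ 4.03288148e+02 -1.49617953e+02  5.68434189e-14]
[ 407.0310991  -150.10075809   15.        ]
[ 409.52640011 -150.42262812   25.        ]
```

Request:
drive_tool(
  plan="0 0.7 20 0 0 0 -1;0 0 35 0 0 0 -1;0 0 35 0 0 0 -1;0 0 30 0 0 0 -1;0 0 15 0 0 0 -1;0 0 7 0 0 0 -1;0 0 0 0 0 0 -1;0 0 0 0 0 0 -1",
)

```text
time: 18.08
tcp_pos: [407.0, -150.2, 9.6]
ee_rot: [3.134, -0.221, 0.001]
force: [0.4, 0.6, 0.2]
width: 0.999
gripper_force: 0.0
```

Request:
drive_tool(
  plan="0 0 0 0 0 0 0;0 0 0 0 0 0 0.3;0 0 0 0 0 0 0.3;0 0 0 0 0 0 0.3;0 0 0 0 0 0 0.6;0 0 0 0 0 0 1;0 0 0 0 0 0 1;0 0 0 0 0 0 1",
  squeeze=30,
)

```text
time: 18.75
tcp_pos: [406.6, -150.2, 9.6]
ee_rot: [3.134, -0.221, 0.001]
force: [-1.4, 1.0, 6.1]
width: 0.285
gripper_force: 29.1
```

Request:
drive_tool(
  plan="0 0 -10 0 0 0 1;0 0 -30 0 0 0 1;0 0 -40 0 0 0 1;0 0 -30 0 0 0 1;8 -10 -10 0 0 0 1;20 -25 0 0 0 0 1;25 -32 0 0 0 0 1;25 -32 0 0 0 0 1",
)

```text
time: 19.42
tcp_pos: [498.5, -62.1, 129.5]
ee_rot: [3.133, -0.224, 0.001]
force: [0.7, -0.8, -1.1]
width: 0.283
gripper_force: 29.9
```

Request:
drive_tool(
  plan="22 -28 0 0 0 0 1;15 -20 0 0 0 0 1;7.9 -9.8 0 0 0 0 1;0 0 0 0 0 0 1;0 0 0 0 0 0 1;0 0 0 0 0 0 1",
)

```text
time: 19.92
tcp_pos: [549.5, -12.8, 128.9]
ee_rot: [3.134, -0.222, -0.001]
force: [0.2, 0.3, -1.2]
width: 0.279
gripper_force: 29.9
```

```bash
python3 - <<'E'
from h import *
s=arm.sense();print(s['time'],s['tcp_pos'],yaw(),s['width'],s['gripper_force'],s['q'])
c=cam("wrist");save(c,'w6.png')
for k in range(0,360,90): a=np.radians(k);print(proj(c,[[550.5+28*np.cos(a),-12.2+28*np.sin(a),57]]))
E
```

```text
19.9167 [549.46334525 -12.7855143  128.9019204 ] (np.float64(-8.114310176173136), array([-8.69146443e-04,  1.96790372e-05, -9.99999622e-01])) 0.2794126408306543 29.889659648761153 [-2.36392867e-01  4.65900933e-01  1.55842670e+00 -2.05075809e-04
  1.11811461e+00  1.47611462e+00]
[[268.30406318 170.99068736]]
[[230.12665055 221.56867924]]
[[281.27462567 257.00702649]]
[[320.36149592 209.33101494]]
```

View pics/w6.png

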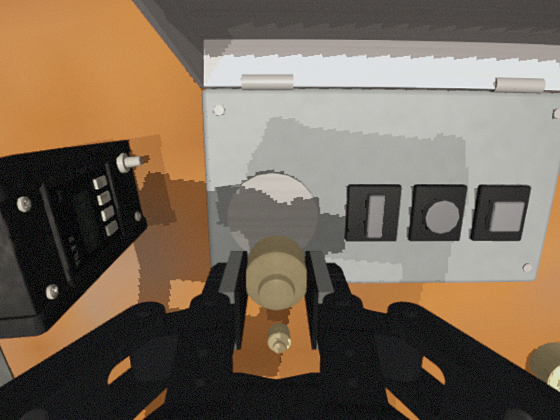

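The pan's rim (228–320 across, top at 172) matches the prediction, and the weight is held upright in line with it.

Request:
drive_tool(
  plan="0.7 -0.5 10 0 0 0 1;0 0 20 0 0 0 1;0 0 16 0 0 0 1;0 0 9 0 0 0 1;0 0 4 0 0 0 1;0 0 0 0 0 0 1;0 0 0 0 0 0 1",
)

```text
time: 20.55
tcp_pos: [551.2, -12.0, 70.6]
ee_rot: [3.134, -0.222, 0.001]
force: [-0.1, -0.1, -1.2]
width: 0.283
gripper_force: 29.9
```

Request:
drive_tool(
  plan="0 0 1.2 0 0 0 1;0 0 0 0 0 0 1;0 0 0 0 0 0 1",
)

```text
time: 20.8
tcp_pos: [551.1, -11.8, 69.4]
ee_rot: [3.134, -0.221, 0.001]
force: [-0.4, 0.7, -1.4]
width: 0.283
gripper_force: 29.9
```

Request:
drive_tool(
  plan="0 0 1 0 0 0 1;0 0 0.8 0 0 0 1;0 0 0 0 0 0 1;0 0 0 0 0 0 1",
)

```text
time: 21.13
tcp_pos: [550.9, -11.8, 67.1]
ee_rot: [-3.134, 0.221, 0.0]
force: [-0.1, 0.4, -0.8]
width: 0.282
gripper_force: 29.9
```

Request:
drive_tool(
  plan="0 0 0.7 0 0 0 1;0 0 0 0 0 0 1;0 0 0 0 0 0 1",
)

```text
time: 21.38
tcp_pos: [551.0, -11.8, 66.6]
ee_rot: [3.134, -0.221, 0.0]
force: [-0.8, 0.0, 2.7]
width: 0.281
gripper_force: 30.2
```

Request:
drive_tool(
  plan="0 0 0 0 0 0 0.35;0 0 0 0 0 0 0.3;0 0 0 0 0 0 0.1;0 0 0 0 0 0 -0.2;0 0 0 0 0 0 -0.2;0 0 0 0 0 0 -0.2;0 0 0 0 0 0 -0.2",
)

```text
time: 21.97
tcp_pos: [550.9, -11.8, 66.4]
ee_rot: [-3.134, 0.222, 0.0]
force: [0.6, -0.5, 0.9]
width: 0.602
gripper_force: 0.0
```

Request:
drive_tool(
  plan="0 0 -5 0 0 0 -0.2;0 0 -20 0 0 0 -0.2;0 0 -30 0 0 0 -0.2;0 0 -30 0 0 0 -0.2;-20 0 -30 0 0 0 -0.2;-20 0 0 0 0 0 -0.2;0 0 0 0 0 0 -0.2;0 0 0 0 0 0 -0.2",
)

```text
time: 22.63
tcp_pos: [511.1, -6.1, 182.0]
ee_rot: [3.134, -0.221, 0.001]
force: [-0.1, -1.0, 0.0]
width: 0.602
gripper_force: 0.0
```

```bash
python3 - <<'E'
from h import *
s=arm.sense();print(s['time'],s['tcp_pos'],s['width'],s['gripper_force'])
c=cam("wrist");save(c,'w7.png')
t=cam("scene");b=c[0][:,:,::-1]; a=t[0][80:380,150:520,::-1]
a=cv2.resize(a,(400,324));b=cv2.resize(b,(400,300));cv2.imwrite('pics/f.png',np.hstack([a,cv2.copyMakeBorder(b,0,24,0,0,0)]))
E
```

```text
22.6333 [511.11746499  -6.10979138 181.99898194] 0.6017751679884201 0.0
```

View pics/f.png

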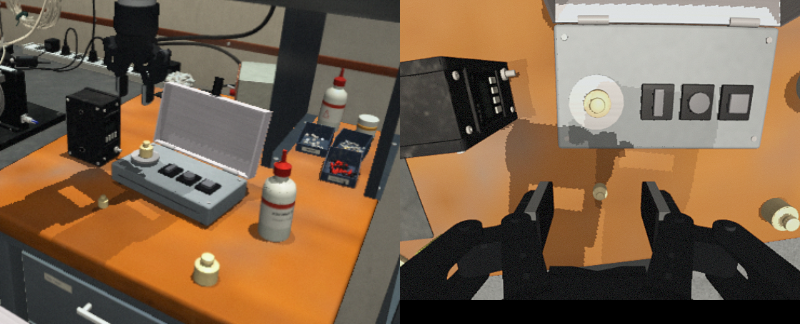

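The weight stands upright in the middle of the pan (597,104). The cover is open, the keys are up and the bystanders are where they were.

```bash
python3 -c "
from station import arm
print(arm.sign_off())"
```

```text
the job is handed in; nothing more can be done
None
```

The job is handed in after about 23 s of the 72 s allowed: the check weight stands upright on the pan and the cover is open on its stop. The round, square and bar keys were pressed fully down in that order and are up again, and the small weight, wash bottle and readout box look undisturbed; sign-off returned no verdict.

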